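# Check a serviced dial indicator for a sticking plunger

## Robot

A 7-joint arm with a two-finger parallel gripper is mounted at the origin on the work surface. World frame = base frame: x ahead of the robot, y to its left, z up, the work surface at z = 0. Lengths are in m, angles in degrees, forces in N, time in s.
With the tool pointing down it reaches from about 0.425 to 1.025 m from the base axis. Payload 9.4 kg.
Tool frame: the origin (TCP) lies midway between the tips of the shut fingers; the grasp point (between the pads) lies 19 mm behind it; z points along the fingers, y is the line along which they close (so a half turn about z gives the same grasp; the last joint's range is limited). The gripper opens to 85 mm and grips with 20 to 120 N. Pads are 22 mm wide; open, the fingers measure 114 mm over their backs; the gripper's body (76 mm by 85 mm) begins 54 mm behind the grasp point. The pads swing forward as they close: fully open they stand 13 mm farther back than shut.
Start: joints at [-80.311, 34.337, -0.143, 91.639, 0.103, 54.024, -4.572], TCP at [0.176, 0.703, 0.231] pointing down, gripper open.
Joint ranges: [-147.43, 147.43], [-19.82, 112.94], [-74.19, 73.91], [6.32, 146.72], [-59.91, 239.91], [6.04, 106.73], [-150.56, 150.56]. Speed limits (degrees/s): [127.2, 127.2, 172.46, 172.46, 180, 180, 180].

## Interface

Orientations are given as a 3x3 rotation matrix whose columns are the frame's x, y, z axes.
In Python, from workcell import env gives the robot as it stands.
- The arm moves only by the shell command python3 -m jog 'ROWS' [FORCE]. ROWS is JSON, a list of rows, each an object with "translation": the shift along the tool's x, y, z as a fraction of full scale, a list of three; "angular": the turn, a rotation vector about the tool's x, y, z as a fraction of full scale, a list of three; "grip": the opening, from -1 (shut) to 1 (fully open). In form: [{"translation": [dx, dy, dz], "angular": [ax, ay, az], "grip": grip}, ...]. A call has 1 to 20 rows; each row is the pose to reach, as a shift and turn from the pose commanded when the call began, along the tool's axes at that moment; what a row does not reach only later rows make up. Full scale, the value 1, is 0.25 m for a shift and 30 degrees for a turn. A row lasts 1/10 s, in which the tool goes at most 50 mm and 8.59 degrees, less where a joint would pass 70% of its speed; a pose out of reach is approached as far as the arm can. A call with a number of a shift or a turn outside -1 to 1 is refused whole. A call with a gripper value outside its range is refused whole. The fingers move at their own pace and stop on an object; FORCE is the grip in N (left out, the last holds). Time passes only in rows, so rows that repeat a pose let the fingers close. It gives the time, the measured TCP pose, the force, the opening and the grip force at its end, in the units of the state.
- env.get_obs(): the state, without advancing time (a new reading comes with each control period).
- env.grab_frame(name): name is "side" or "top"; returns (picture, depth): 384x512x3 uint8, red, green, blue; 384x512 float32, m along the optical axis (not along the pixel's ray), 0 where there is no reading.
- env.get_calibration(name): a dict with "camera_matrix" (3x3 intrinsics, pixels), "world_from_camera" (4x4, takes a point from camera to world coordinates). Camera axes: x right, y down, z forward; pixel columns grow to the right and rows downward; lengths in m; the calibration is good to about 2 mm. A picture is of the moment at which its call begins. get_calibration takes no time and is no camera call.
- env.sign_off(): hands the job in; it is judged then, once.
Trained networks look in the newest picture that a camera, given by its name, has taken for a name from the list of things; names that differ only in an ending like _2 or _b are one class to them, and where a whole thing is asked for, a point or a joint stands for the part that bears it (a point fixed in the world has none). Each returns a list of dicts, best first, with "conf" (0 to 1); they miss things now and then, are a little off and sometimes report something else, mostly with a low value. They report only what shows in the picture. A call takes as long as a camera call. They do not tell look-alikes from the thing itself.
- env.boxes_of(camera, name): "box" ([left, top, right, bottom] in pixels, round what is visible of it).
- env.masks_of(camera, name): "mask" (384x512 bool, what is visible of it) and "box" ([left, top, right, bottom] in pixels, round what is visible of it).
- env.landmark_of(camera, name): "centre" ([column, row] in pixels: a listed point, or the origin of a listed thing).
The state is a dict: "time_s": time; "joint_pos": joint angles; "dq": joint speeds; "joint_efforts": joint torques, N m; "ee_pos": TCP position; "orientation": TCP orientation; "ft_force": force on the tool from outside, world axes, zero at the start; "wrist_torque": the same for the moment, N m; "finger_gap": finger opening in m; "grasp_force": force on a finger pad.
Only numpy, scipy, OpenCV 4.12 (cv2) and the standard library are available. Lean on these libraries where they do the work, as an engineer would, in place of code of your own. Each camera call takes 0.05 s, during which the arm holds its last target. There are 200 camera calls.

## Task

Check the serviced dial indicator, the one with the green bezel, for a sticking plunger: with the fingertips, gently press its plunger down by more than half of its travel, let it spring fully up, then press and let it up a second time in the same way, and withdraw. Do not lift, tilt or push along its stand, and do not touch the yellow and blue indicators or the loose things on the bench.

Things in the scene. Friction and masses are not known exactly. Their poses are not given: they have to be found in the camera images.
- stand_green: THE ONE TO CHECK. Loose 1.4 kg steel stand with a dial indicator, green bezel (62 diameter, face to the stand's +x), held upside down: plunger straight up. Base 90 (x) x 70 (y) x 22 high, green stripe; dial centre 68 up, post at x = -30 up to 84, fixed stem (9 diameter) up to 114. Origin: underside centre, below the plunger; z up. The stands differ in colour only; their places vary.
- tip_green (a point): Centre of the top face of the green indicator's plunger tip, a flat red disc 16 in diameter and 4 thick on a 6 diameter rod. 134 above the table with the plunger up; moves down with it. z up.
- plunger_green (a joint): Plunger of the green indicator, m: 0 fully up (sprung), 0.012 fully down. Pushing straight down takes about 2 N to start and 7 N at the very bottom (420 N/m); it springs back up by itself when let go.
- stand_yellow: To be left alone. Loose 1.4 kg steel stand with a dial indicator, yellow bezel (62 diameter, face to the stand's +x), held upside down: plunger straight up. Base 90 (x) x 70 (y) x 22 high, yellow stripe; dial centre 68 up, post at x = -30 up to 84, fixed stem (9 diameter) up to 114. Origin: underside centre, below the plunger; z up. The stands differ in colour only; their places vary.
- tip_yellow (a point): Centre of the top face of the yellow indicator's plunger tip, a flat red disc 16 in diameter and 4 thick on a 6 diameter rod. 134 above the table with the plunger up; moves down with it. z up.
- plunger_yellow (a joint): Plunger of the yellow indicator, m: 0 fully up (sprung), 0.012 fully down. Pushing straight down takes about 2 N to start and 7 N at the very bottom (420 N/m); it springs back up by itself when let go.
- stand_blue: To be left alone. Loose 1.4 kg steel stand with a dial indicator, blue bezel (62 diameter, face to the stand's +x), held upside down: plunger straight up. Base 90 (x) x 70 (y) x 22 high, blue stripe; dial centre 68 up, post at x = -30 up to 84, fixed stem (9 diameter) up to 114. Origin: underside centre, below the plunger; z up. The stands differ in colour only; their places vary.
- tip_blue (a point): Centre of the top face of the blue indicator's plunger tip, a flat red disc 16 in diameter and 4 thick on a 6 diameter rod. 134 above the table with the plunger up; moves down with it. z up.
- plunger_blue (a joint): Plunger of the blue indicator, m: 0 fully up (sprung), 0.012 fully down. Pushing straight down takes about 2 N to start and 7 N at the very bottom (420 N/m); it springs back up by itself when let go.
- ring_gauge: Bystander: steel setting ring lying flat, outer diameter 60, hole 38, height 18. Origin: centre of its underside.
- jar: Bystander: small amber jar with a white cap, diameter 44, height 55, standing. Origin: centre of its underside.
- plug_gauge: Bystander: brass plug gauge standing upright, diameter 26 at the foot, 16 to 20 above, height 70. Origin: centre of its underside.
- gauge_block: Bystander: steel block 35 x 60 x 20 high, lying flat. Origin: centre of its underside.
Mind the look-alikes: they are no part of the job. What is shaped like the stand_green but brown or pink is not meant.

How it is judged:
By the outcome, as a careful person would: the job done as asked, in the order asked, and still so for the second after the job is handed in, with the robot touching nothing.
It also fails if it takes over 40 s, if anything falls off the work surface, if the arm or the gripper's body presses on something with over 40 N, if the wrist force passes 120 N, or if a joint passes its speed limit or range.

## Working session

There is one attempt and no reset: what is moved stays moved. The work goes in short steps, Python scripts to look and compute and a shell command to move; the robot and the scene stay as the last step left them, time stands still between calls to the robot, and variables do not carry over. Pictures are saved under pics/ and viewed, at most 10 in all, crops included, and the job is handed in when it is done.

```bash
mkdir -p pics
python3 - <<'E'
from workcell import env
import cv2,numpy as np
o=env.get_obs();print(o['time_s'],o['ee_pos'],np.round(o['orientation'],4).tolist(),o['ft_force'],o['finger_gap'])
for c in ("top","side"):
    im,d=env.grab_frame(c);cv2.imwrite(f"pics/{c}0.png",im[:,:,::-1]);np.save(f"{c}0.npy",d)
    K=env.get_calibration(c);T=np.array(K["world_from_camera"]);print(c,np.round(T,3).tolist())
    Ki=np.linalg.inv(K["camera_matrix"])
    for n in ("tip_green","tip_yellow","tip_blue"):
        for r in env.landmark_of(c,n)[:5]:
            u,v=r["centre"];p=d[max(0,int(v)-3):int(v)+4,max(0,int(u)-3):int(u)+4];p=p[p>0]
            z=np.percentile(p,20) if len(p) else 0
            w=T@np.r_[Ki@[u,v,1]*z,1];print(n,round(r["conf"],2),np.round([u,v],1),np.round(w[:3],4),im[int(v),int(u)])
E
```

```text
0.0 [0.17633126 0.70276057 0.23043035] [[-0.97, 0.2433, -0.0002], [0.2433, 0.97, -0.0015], [-0.0001, -0.0015, -1.0]] [ 0.97068958 -0.90161562  0.61461569] 0.08542224851897388
top [[0.05, -0.978, 0.203, 0.402], [-0.999, -0.05, 0.006, 0.009], [0.004, -0.203, -0.979, 0.949], [0.0, 0.0, 0.0, 1.0]]
tip_green 0.62 [261.7 216.6] [ 0.5132 -0.0033  0.1359] [240 129 110]
tip_green 0.6 [381.9 270.8] [ 0.4043 -0.2792  0.1359] [234 139 157]
tip_green 0.51 [166.4 251.7] [0.4222 0.2089 0.1358] [244 129 133]
tip_green 0.44 [290.9 162.4] [ 0.6479 -0.0672  0.1339] [241 169 197]
tip_green 0.41 [210.8 179.4] [0.5956 0.121  0.1363] [194  97  78]
tip_yellow 0.64 [160.1 194.1] [0.5645 0.2524 0.0813] [84 83 83]
tip_yellow 0.62 [147.4 183.3] [0.5785 0.2696 0.1361] [240 102  89]
tip_blue 0.51 [358.3 175.3] [ 0.6237 -0.2281  0.1357] [148  97 192]
tip_blue 0.49 [329.4 151.3] [ 0.7174 -0.1816  0.0261] [167 134  79]
side [[0.988, -0.1, 0.119, 0.435], [-0.155, -0.689, 0.708, -0.65], [0.011, -0.718, -0.696, 0.749], [0.0, 0.0, 0.0, 1.0]]
tip_green 0.68 [190.3 316.6] [ 0.3981 -0.2736  0.1344] [194  95  92]
tip_green 0.55 [188.6 125. ] [0.4189 0.2068 0.1355] [240  69  65]
tip_green 0.47 [240.6 183.2] [0.509  0.0024 0.1355] [ 73 122 123]
tip_green 0.47 [271.4 139.6] [0.5921 0.1299 0.1348] [235 116 114]
tip_yellow 0.56 [245.4 232.9] [ 0.5134 -0.0267  0.0217] [105 103 102]
tip_yellow 0.47 [254.  101.8] [0.5766 0.279  0.1349] [87 53 55]
tip_blue 0.43 [323.4 278.6] [ 0.6118 -0.2357  0.133 ] [247  71  66]
```

View pics/top0.png

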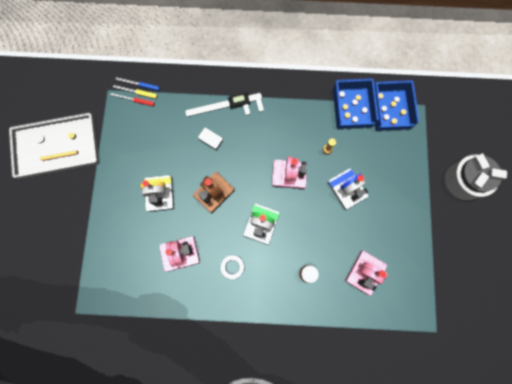

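View pics/side0.png

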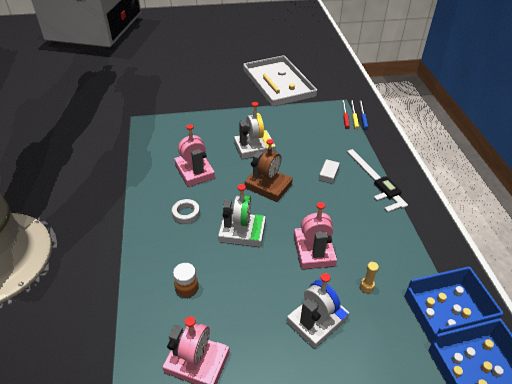

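The green stand is at top pixel (262,217) and side pixel (241,187). The pink and brown stands are look-alikes, and yellow and blue stand elsewhere. Next I'll refine the tip position from the red blob and its depth.

```bash
cat > h.py <<'E'
import numpy as np,cv2
from workcell import env
def tip(c,im,d,g=(0.511,0.0)):
    K=env.get_calibration(c);T=np.array(K["world_from_camera"]);Km=np.array(K["camera_matrix"])
    v,u=np.mgrid[:384,:512];P=np.stack([(u-Km[0,2])/Km[0,0]*d,(v-Km[1,2])/Km[1,1]*d,d],-1)@T[:3,:3].T+T[:3,3]
    i=im.astype(int);red=(i[...,0]>130)&(i[...,0]-np.maximum(i[...,1],i[...,2])>50)
    m=red&(np.hypot(P[...,0]-g[0],P[...,1]-g[1])<.03)&(P[...,2]>.1)
    t=m&(P[...,2]>np.percentile(P[...,2][m],50)-.004) if m.any() else m
    vv,uu=np.nonzero(m);z=.134
    r=T[:3,:3]@np.linalg.inv(Km)@[uu.mean(),vv.mean(),1];s=(z-.001-T[2,3])/r[2]
    return m.sum(),np.round(P[t].mean(0),4),np.round(P[t].min(0),4),np.round(P[t].max(0),4),"ray",np.round(T[:3,3]+s*r,4)
E
python3 - <<'E'
from h import *
for c in ("top","side"):
    im,d=env.grab_frame(c);print(c,*tip(c,im,d))
R=np.array(env.get_obs()["orientation"]);p=np.array(env.get_obs()["ee_pos"])
for t in ([.40,.45,.23],[.51,0,.19]):
    print(np.round(R.T@(np.array(t)-p)/.25,3))
E
```

```text
top 32 [ 0.5104 -0.0043  0.1354] [ 0.5035 -0.0111  0.1322] [0.5175 0.0028 0.1403] ray [ 0.5107 -0.0044  0.133 ]
side 41 [ 0.5094 -0.0039  0.1324] [ 0.5029 -0.0118  0.1302] [0.5165 0.0053 0.1347] ray [ 0.5094 -0.0045  0.133 ]
[-1.114 -0.765  0.005]
[-1.979 -2.404  0.165]
```

```bash
python3 -m jog '[{"translation":[-0.5,-0.4,0],"angular":[0,0,0],"grip":-1},{"translation":[-1,-0.8,0],"angular":[0,0,0],"grip":-1},{"translation":[-1,-0.8,0],"angular":[0,0,0],"grip":-1},{"translation":[-1,-0.8,0],"angular":[0,0,0],"grip":-1},{"translation":[-1,-0.8,0],"angular":[0,0,0],"grip":-1},{"translation":[-1,-0.8,0],"angular":[0,0,0],"grip":-1},{"translation":[-1,-0.8,0],"angular":[0,0,0],"grip":-1},{"translation":[-1,-0.8,0],"angular":[0,0,0],"grip":-1},{"translation":[-1,-0.8,0],"angular":[0,0,0],"grip":-1},{"translation":[-1,-0.8,0],"angular":[0,0,0],"grip":-1}]' 20
python3 -m jog '[{"translation":[-0.9,-1,0],"angular":[0,0,0],"grip":-1},{"translation":[-0.9,-1,0],"angular":[0,0,0],"grip":-1},{"translation":[-0.9,-1,0],"angular":[0,0,0],"grip":-1},{"translation":[-0.9,-1,0],"angular":[0,0,0],"grip":-1},{"translation":[-0.9,-1,0],"angular":[0,0,0],"grip":-1},{"translation":[-0.9,-1,0],"angular":[0,0,0],"grip":-1},{"translation":[-0.9,-1,0],"angular":[0,0,0],"grip":-1},{"translation":[-0.9,-1,0],"angular":[0,0,0],"grip":-1},{"translation":[-0.9,-1,0],"angular":[0,0,0],"grip":-1},{"translation":[-0.9,-1,0],"angular":[0,0,0],"grip":-1},{"translation":[-0.9,-1,0],"angular":[0,0,0],"grip":-1},{"translation":[-0.9,-1,0],"angular":[0,0,0],"grip":-1}]'
python3 - <<'E'
from h import *
o=env.get_obs();R=np.array(o["orientation"]);p=np.array(o["ee_pos"])
print(R.round(4).tolist(),np.round(R.T@(np.array([.510,-.004,.18])-p)/.25,4),o["joint_pos"])
E
```

```text
time_s: 1.5
ee_pos: [0.3692, 0.4498, 0.2313]
orientation: [[-0.97, 0.241, -0.0], [0.241, 0.97, 0.001], [0.001, 0.001, -1.0]]
ft_force: [-0.2, 0.7, -0.2]
finger_gap: 0.0006
grasp_force: 0.0
time_s: 2.7
ee_pos: [0.5272, 0.1526, 0.2313]
orientation: [[-0.971, 0.241, -0.0], [0.241, 0.971, 0.0], [0.0, 0.0, -1.0]]
ft_force: [0.1, 0.1, -0.8]
finger_gap: 0.0002
grasp_force: 0.0
[[-0.9705, 0.241, -0.0002], [0.241, 0.9705, 0.0002], [0.0002, 0.0002, -1.0]] [-0.0844 -0.6245  0.2049] [-23.24844031  22.27078731   1.62091536 114.96584284  -0.9295977
  42.7797687   54.9874891 ]
```

```bash
python3 -m jog '[{"translation":[-0.04,-0.3,0],"angular":[0,0,0],"grip":-1},{"translation":[-0.084,-0.55,0.05],"angular":[0,0,0],"grip":-1},{"translation":[-0.084,-0.624,0.12],"angular":[0,0,0],"grip":-1},{"translation":[-0.084,-0.624,0.2],"angular":[0,0,0],"grip":-1},{"translation":[-0.084,-0.624,0.2],"angular":[0,0,0],"grip":-1},{"translation":[-0.084,-0.624,0.2],"angular":[0,0,0],"grip":-1},{"translation":[-0.084,-0.624,0.2],"angular":[0,0,0],"grip":-1},{"translation":[-0.084,-0.624,0.2],"angular":[0,0,0],"grip":-1}]'
python3 - <<'E'
from h import *
o=env.get_obs();R=np.array(o["orientation"]);p=np.array(o["ee_pos"]);print(p,o["ft_force"])
im,d=env.grab_frame("side");cv2.imwrite("pics/side1.png",cv2.resize(im[110:270,150:340,::-1],None,fx=3.5,fy=3.5,interpolation=cv2.INTER_CUBIC))
print(*tip("side",im,d))
E
```

```text
time_s: 3.5
ee_pos: [0.5109, -0.0036, 0.1822]
orientation: [[-0.971, 0.241, 0.002], [0.241, 0.971, 0.001], [-0.002, 0.001, -1.0]]
ft_force: [0.9, 0.5, 0.4]
finger_gap: -0.0
grasp_force: 0.0
[ 0.51086774 -0.00361643  0.18222676] [0.93671952 0.50194428 0.4167309 ]
15 [ 0.5064 -0.0041  0.1328] [ 0.5031 -0.0094  0.1307] [0.5093 0.002  0.1354] ray [ 0.5064 -0.0044  0.133 ]
```

View pics/side1.png

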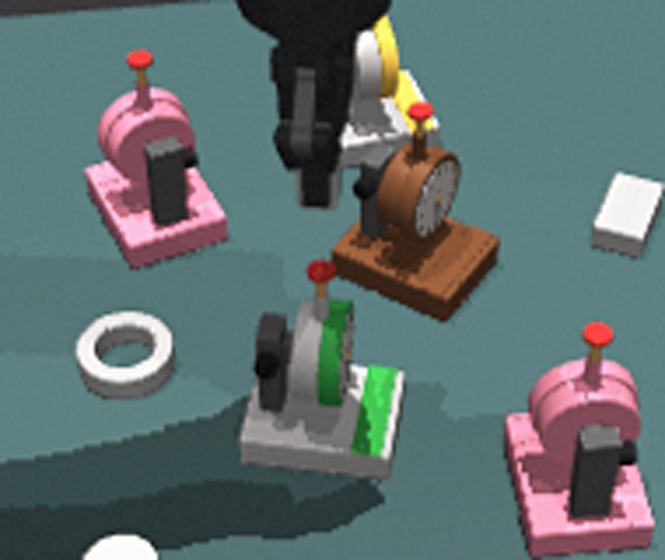

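The shut fingertips at crop pixel (320,205) hang right above the green red tip at (320,270). I'll lower them to just above it.

```bash
python3 -m jog '[{"translation":[0.002,0,0.06],"angular":[0,0,0],"grip":-1},{"translation":[0.002,0,0.11],"angular":[0,0,0],"grip":-1},{"translation":[0.002,0,0.14],"angular":[0,0,0],"grip":-1},{"translation":[0.002,0,0.16],"angular":[0,0,0],"grip":-1},{"translation":[0.002,0,0.172],"angular":[0,0,0],"grip":-1},{"translation":[0.002,0,0.172],"angular":[0,0,0],"grip":-1},{"translation":[0.002,0,0.172],"angular":[0,0,0],"grip":-1},{"translation":[0.002,0,0.172],"angular":[0,0,0],"grip":-1}]'
python3 - <<'E'
from h import *
for c in("side","top"):
    im,d=env.grab_frame(c);print(*tip(c,im,d))
    if c=="side": cv2.imwrite("pics/side2.png",cv2.resize(im[140:260,180:310,::-1],None,fx=5,fy=5,interpolation=cv2.INTER_CUBIC))
o=env.get_obs();print(o["ee_pos"],o["ft_force"])
E
```

```text
time_s: 4.35
ee_pos: [0.5098, -0.0052, 0.1387]
orientation: [[-0.97, 0.243, 0.001], [0.243, 0.97, 0.0], [-0.001, 0.0, -1.0]]
ft_force: [0.8, -0.2, -0.0]
finger_gap: 0.0
grasp_force: 0.0h.py:10: RuntimeWarning: Mean of empty slice.
  r=T[:3,:3]@np.linalg.inv(Km)@[uu.mean(),vv.mean(),1];s=(z-.001-T[2,3])/r[2]
  ret = ret.dtype.type(ret / rcount)
h.py:11: RuntimeWarning: Mean of empty slice.
  return m.sum(),np.round(P[t].mean(0),4),np.round(P[t].min(0),4),np.round(P[t].max(0),4),"ray",np.round(T[:3,3]+s*r,4)
  ret = um.true_divide(
Traceback (most recent call last):
  File "h.py", line 11, in tip
    return m.sum(),np.round(P[t].mean(0),4),np.round(P[t].min(0),4),np.round(P[t].max(0),4),"ray",np.round(T[:3,3]+s*r,4)
                                                     ~~~~~~~~^^^
ValueError: zero-size array to reduction operation minimum which has no identity
```

```bash
python3 -m jog '[{"translation":[0,0,0.008],"angular":[0,0,0],"grip":-1},{"translation":[0,0,0.016],"angular":[0,0,0],"grip":-1},{"translation":[0,0,0.024],"angular":[0,0,0],"grip":-1},{"translation":[0,0,0.032],"angular":[0,0,0],"grip":-1},{"translation":[0,0,0.04],"angular":[0,0,0],"grip":-1},{"translation":[0,0,0.04],"angular":[0,0,0],"grip":-1},{"translation":[0,0,0.04],"angular":[0,0,0],"grip":-1},{"translation":[0,0,0.04],"angular":[0,0,0],"grip":-1}]'
python3 - <<'E'
from h import *
im,d=env.grab_frame("side");cv2.imwrite("pics/side2.png",cv2.resize(im[140:260,180:310,::-1],None,fx=5,fy=5,interpolation=cv2.INTER_CUBIC))
F=[]
for i in range(5): env.grab_frame("side");F.append(env.get_obs()["ft_force"])
o=env.get_obs();print(o["ee_pos"],np.mean(F,0))
E
```

```text
time_s: 5.2
ee_pos: [0.5097, -0.0051, 0.1284]
orientation: [[-0.97, 0.243, 0.0], [0.243, 0.97, 0.0], [-0.0, 0.0, -1.0]]
ft_force: [0.1, 0.6, 3.9]
finger_gap: 0.0002
grasp_force: 2.2
[ 0.50968286 -0.00514077  0.12838276] [-0.0167531   0.01425848  4.6106354 ]
```

View pics/side2.png

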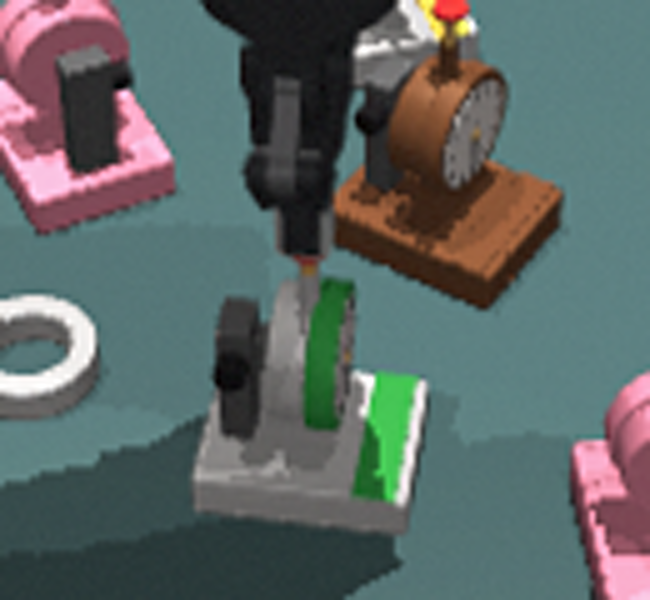

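The fingertips sit on the red tip at crop pixel (308,258), and the stand is upright. The force of 4.6 N means the plunger is about 6 mm down, so I'll press about 3.5 mm more and then release.

```bash
python3 -m jog '[{"translation":[0,0,0.005],"angular":[0,0,0],"grip":-1},{"translation":[0,0,0.01],"angular":[0,0,0],"grip":-1},{"translation":[0,0,0.014],"angular":[0,0,0],"grip":-1},{"translation":[0,0,0.014],"angular":[0,0,0],"grip":-1},{"translation":[0,0,0.014],"angular":[0,0,0],"grip":-1},{"translation":[0,0,0.014],"angular":[0,0,0],"grip":-1}]'
python3 - <<'E'
from h import *
F=[]
for i in range(6): env.grab_frame("side");F.append(env.get_obs()["ft_force"])
print(env.get_obs()["ee_pos"],np.mean(F,0))
E
```

```text
time_s: 6.1
ee_pos: [0.5097, -0.0052, 0.1248]
orientation: [[-0.97, 0.243, 0.0], [0.243, 0.97, -0.0], [-0.0, 0.0, -1.0]]
ft_force: [0.6, -0.2, 5.3]
finger_gap: -0.0001
grasp_force: 2.9
[ 0.50967132 -0.00514932  0.12478138] [-0.18364852 -0.00849851  5.83855812]
```

About 9.2 mm down at 5.8 N, which agrees with the spring rate. Now I'll release to z ≈ 0.150 at a gentle speed and hold there.

```bash
python3 -m jog '[{"translation":[0,0,-0.01],"angular":[0,0,0],"grip":-1},{"translation":[0,0,-0.02],"angular":[0,0,0],"grip":-1},{"translation":[0,0,-0.03],"angular":[0,0,0],"grip":-1},{"translation":[0,0,-0.04],"angular":[0,0,0],"grip":-1},{"translation":[0,0,-0.06],"angular":[0,0,0],"grip":-1},{"translation":[0,0,-0.08],"angular":[0,0,0],"grip":-1},{"translation":[0,0,-0.1],"angular":[0,0,0],"grip":-1},{"translation":[0,0,-0.1],"angular":[0,0,0],"grip":-1},{"translation":[0,0,-0.1],"angular":[0,0,0],"grip":-1},{"translation":[0,0,-0.1],"angular":[0,0,0],"grip":-1},{"translation":[0,0,-0.1],"angular":[0,0,0],"grip":-1}]'
python3 - <<'E'
from h import *
im,d=env.grab_frame("side");cv2.imwrite("pics/side3.png",cv2.resize(im[140:260,180:310,::-1],None,fx=5,fy=5,interpolation=cv2.INTER_CUBIC))
E
```

```text
time_s: 7.5
ee_pos: [0.5095, -0.0051, 0.1496]
orientation: [[-0.97, 0.243, -0.0], [0.243, 0.97, -0.0], [0.0, -0.0, -1.0]]
ft_force: [-0.3, 0.3, -0.5]
finger_gap: -0.0002
grasp_force: 0.0
```

View pics/side3.png

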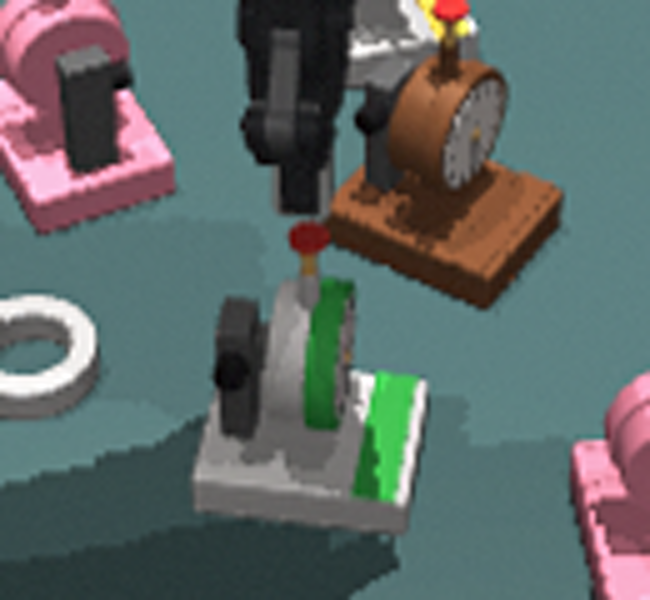

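The plunger is fully up, with its tip at crop pixel (308,238) and clear of the fingers, and the stand hasn't moved. Now the second press, the same way.

```bash
python3 -m jog '[{"translation":[0,0,0.025],"angular":[0,0,0],"grip":-1},{"translation":[0,0,0.045],"angular":[0,0,0],"grip":-1},{"translation":[0,0,0.055],"angular":[0,0,0],"grip":-1},{"translation":[0,0,0.063],"angular":[0,0,0],"grip":-1},{"translation":[0,0,0.071],"angular":[0,0,0],"grip":-1},{"translation":[0,0,0.079],"angular":[0,0,0],"grip":-1},{"translation":[0,0,0.087],"angular":[0,0,0],"grip":-1},{"translation":[0,0,0.095],"angular":[0,0,0],"grip":-1},{"translation":[0,0,0.1],"angular":[0,0,0],"grip":-1},{"translation":[0,0,0.1],"angular":[0,0,0],"grip":-1},{"translation":[0,0,0.1],"angular":[0,0,0],"grip":-1},{"translation":[0,0,0.1],"angular":[0,0,0],"grip":-1},{"translation":[0,0,0.1],"angular":[0,0,0],"grip":-1}]'
python3 -c '
from h import *
F=[]
for i in range(6): env.grab_frame("side");F.append(env.get_obs()["ft_force"])
print(env.get_obs()["ee_pos"],np.mean(F,0))'
```

```text
time_s: 8.85
ee_pos: [0.5094, -0.0052, 0.1249]
orientation: [[-0.97, 0.243, -0.0], [0.243, 0.97, -0.0], [0.0, -0.0, -1.0]]
ft_force: [-2.5, -0.3, 5.8]
finger_gap: 0.0004
grasp_force: 2.9
[ 0.5094212  -0.00515147  0.1249105 ] [-2.66750202  0.30554959  5.95696296]
```

```bash
python3 -m jog '[{"translation":[0,0,-0.01],"angular":[0,0,0],"grip":-1},{"translation":[0,0,-0.02],"angular":[0,0,0],"grip":-1},{"translation":[0,0,-0.03],"angular":[0,0,0],"grip":-1},{"translation":[0,0,-0.04],"angular":[0,0,0],"grip":-1},{"translation":[0,0,-0.06],"angular":[0,0,0],"grip":-1},{"translation":[0,0,-0.1],"angular":[0,0,0],"grip":-1},{"translation":[0,0,-0.2],"angular":[0,0,0],"grip":-1},{"translation":[0,0,-0.3],"angular":[0,0,0],"grip":-1},{"translation":[0,0,-0.4],"angular":[0,0,0],"grip":-1},{"translation":[0,0,-0.4],"angular":[0,0,0],"grip":-1},{"translation":[0,0,-0.4],"angular":[0,0,0],"grip":-1},{"translation":[0,0,-0.4],"angular":[0,0,0],"grip":-1},{"translation":[0,0,-0.4],"angular":[0,0,0],"grip":-1},{"translation":[0,0,-0.4],"angular":[0,0,0],"grip":-1}]'
python3 - <<'E'
from h import *
im,d=env.grab_frame("side");cv2.imwrite("pics/side4.png",cv2.resize(im[140:260,180:310,::-1],None,fx=5,fy=5,interpolation=cv2.INTER_CUBIC))
print(env.get_obs()["ft_force"])
E
```

```text
time_s: 10.55
ee_pos: [0.5093, -0.0051, 0.2241]
orientation: [[-0.97, 0.243, -0.001], [0.243, 0.97, -0.0], [0.001, -0.0, -1.0]]
ft_force: [0.3, 0.1, 1.3]
finger_gap: 0.0001
grasp_force: 0.0
[-0.08501954  0.04417617 -0.80605768]
```

View pics/side4.png

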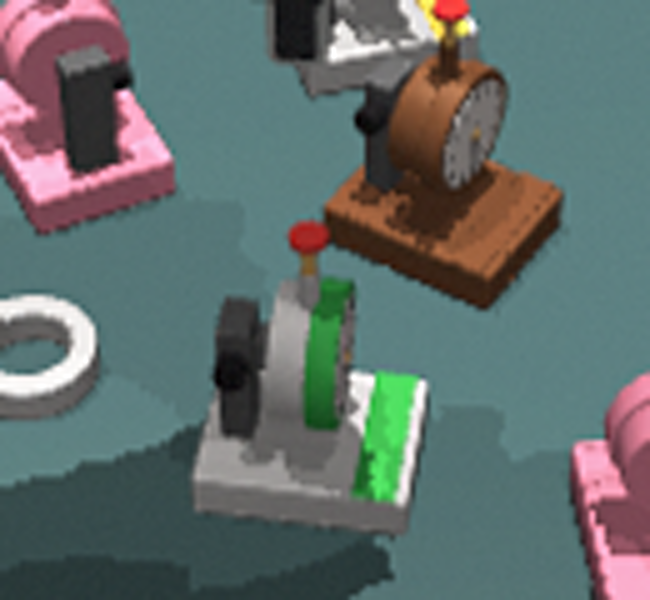

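The plunger is up again with its tip at crop pixel (308,238), the stand is in the same place, and the fingers are about 90 mm clear. I'll hand the job in.

```bash
python3 -c '
from workcell import env
print(env.sign_off())'
```

```text
the job is handed in; nothing more can be done
None
```

I pressed the green indicator's plunger twice, about 9 mm of its 12 mm travel each time (about 6 N), and it sprang fully up after each press; the stand did not visibly move, the arm is clear, and the job is handed in.

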